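# Wind the musical decanter stand and present the decanter

## Robot

A 6-joint arm with a two-finger parallel gripper is mounted at the origin on the work surface. World frame = base frame: x ahead of the robot, y to its left, z up, the work surface at z = 0. Lengths are in m, angles in degrees, forces in N, time in s.
With the tool pointing down it reaches from about 0.4 to 0.825 m from the base axis. Payload 7 kg.
Tool frame: the origin (TCP) lies where the fingers leave the gripper's body, on its centre line; the fingertips stand 66 mm ahead of it and the grasp point (between the pads) lies 47 mm ahead of it; z points along the fingers, y is the direction in which the jaws open and shut (so a half turn about z gives the same grasp; the last joint's range is limited). The gripper opens to 88 mm and grips with 3 to 60 N. Pads are 19 mm wide; open, the fingers measure 130 mm over their backs; the gripper's body (78 mm by 193 mm) begins 47 mm behind the grasp point.
Start: joints at [91.163, 20.546, 0.682, 0, -70.136, -16.507], TCP at [0.179, 0.651, 0.292] pointing down, gripper open.
Joint ranges: [-176.03, 176.03], [-82.01, 121.73], [-58.28, 71.71], [-173.87, 95.51], [-174.79, -0.11], [-173.66, 173.66]. Speed limits (degrees/s): [136.94, 136.94, 172.46, 180, 180, 180].

## Interface

Orientations are given as [roll, pitch, yaw] about the fixed x, y, z axes, in that order (R = Rz(yaw) Ry(pitch) Rx(roll)).
In Python, from plant import get_obs, snapshot, close_job gives the robot as it stands.
- The arm moves only by the tool play_rows, never from a script. Its argument "series" is a list of rows, each a list of 5 numbers: the opening in per cent of the stroke, from 0 (shut) to 100 (fully open), then the shift along the tool's x, y, z in m, then the turn about the tool's z in degrees. In form: [[jaw, dx, dy, dz, spin], ...]. A call has 1 to 10 rows; each row is the pose to reach, as a shift and turn from the pose commanded when the call began, along the tool's axes at that moment; what a row does not reach only later rows make up. A row lasts 1/10 s, in which the tool goes at most 50 mm and 8.59 degrees, less where a joint would pass 70% of its speed; a pose out of reach is approached as far as the arm can. A call with a gripper value outside its range is refused whole. The fingers move at their own pace and stop on an object; the grip force is fixed at half the most. Time passes only in rows, so rows that repeat a pose let the fingers close. It gives the time, the measured TCP pose, the force and the opening at its end, in the units of the state.
- get_obs(): the state, without advancing time (a new reading comes with each control period).
- snapshot(name): name is "scene" or "top"; returns a dict with "frame" (400x640x3 uint8, red, green, blue), "z_map" (400x640 float32, m along the optical axis (not along the pixel's ray), 0 where there is no reading), "mtx" (3x3 intrinsics, pixels), "camera_from_world" (4x4, takes a point from world to camera coordinates). Camera axes: x right, y up, looking along -z (the intrinsics and any distortion apply to the point x, -y, -z); pixel columns grow to the right and rows downward; lengths in m; the calibration is good to about 2 mm. A picture is of the moment at which its call begins.
- close_job(): hands the job in, once; it reports no verdict.
The state is a dict: "clock": time; "joint_pos": joint angles; "qvel": joint speeds; "tau": joint torques, N m; "tool_pos": TCP position; "orientation": TCP orientation; "force": force on the tool from outside, world axes, zero at the start; "moment": the same for the moment, N m; "opening": finger opening in m.
Only numpy, scipy, OpenCV 4.12 (cv2) and the standard library are available. Lean on these libraries where they do the work, as an engineer would, in place of code of your own. Each camera call takes 0.05 s, during which the arm holds its last target.

## Task

Show off the musical liqueur set on the shop counter: first wind the music movement by turning its butterfly key clockwise (seen from above) by half a turn or more (it takes several short turns), with the decanter still in its well. Then draw the square stoppered decanter straight up out of the stand, and once it is clear tip it over to about 60 degrees from upright, as if pouring, held at least 20 cm above the counter. Finish while holding it there still in the gripper, and leave the little tumbler and the other glassware where they are.

Things in the scene. Friction and masses are not known exactly. Their poses are not given: they have to be found in the camera images.
- stand: Musical stand, fixed to the counter: dark wood base 95 (x) x 285 (y) x 12 mm high; origin at the centre of its underside, z up. At y = +95 and y = -95 mm stand two square wells, 40 mm wide inside, walls 5 mm thick, their floor 12 mm and their rim 48 mm above the counter; one holds the decanter, the other the tumbler (either way round). In the middle a round drum, 56 mm in diameter, top 65 mm above the counter, carries the winding key.
- key_grip (a point): Centre of the butterfly wing of the brass winding key, on the key's upright axis, 90 mm above the counter. The wing is a flat upright plate with rounded ends: 50 mm long along this point's x, 8 mm thick along its y, 26 mm high (77 to 103 mm above the counter), on an 8 mm stem. Its frame turns with the key; z up. At joint value 0 its x is the x of the stand, which is alike at both ends.
- key (a joint): Winding of the key in rad: about 0 to 0.25 at the start, grows as the key turns clockwise seen from above, hard stop at 5.5. The turning resistance is about 0.045 N m friction plus a spring of 0.006 N m per rad; friction outweighs the spring, so the key stays where it is let go.
- decanter: Square decanter of green glass, 36 x 36 mm, body 80 mm high with flat upright sides, above it a neck (20 mm diameter, 6 mm high) and a fixed ball stopper (22 mm diameter), 105 mm in all, 0.19 to 0.31 kg. Origin at the centre of its underside, z towards the stopper, x and y square to its sides. It stands in one of the wells with 2 mm play on each side; its upper 44 mm of flat body are above the rim.
- tumbler: Small round green-glass tumbler, open on top, 36 mm diameter at the rim, 62 mm high, loose in the other well; origin at the centre of its underside. Leave it there.
- bowl: Amber glass bowl, 110 mm diameter, 50 mm high, loose on the counter to the robot's left; origin at the centre of its underside. Leave alone.
- paperweight: Blue domed glass paperweight, 72 mm diameter, 55 mm high, loose on the counter to the robot's right; origin at the centre of its underside. Leave alone.
- gondola: Red glass gondola on a small clear foot, about 230 mm long along its y, 90 mm high, loose on the counter beyond the stand; origin at the centre of its underside. Leave alone.
Not all that is in view belongs to the job. Leave any orange look-alike of the tumbler alone.

How it is judged:
By the outcome, as a careful person would: the job done as asked, in the order asked, and still so for the second after the job is handed in, while the arm keeps its last pose, push and grip.
It also fails if it takes over 72 s, if anything falls off the work surface, if the arm or the gripper's body presses on something with over 40 N, if the wrist force passes 120 N, or if a joint passes its speed limit or range.

## Working session

There is one attempt and no reset: what is moved stays moved. The work goes in short steps, Python scripts to look and compute and a tool call to move; the robot and the scene stay as the last step left them, time stands still between calls to the robot, and variables do not carry over. Pictures are saved under pics/ and viewed, and the job is handed in when it is done.

Besides the shell and the picture viewer there is one more tool, called in YAML: its name, and indented under it one key for each argument. play_rows: Moves the arm, as the interface text tells. Its arguments: {"type":"object","properties":{"series":{"type":"array"}},"required":["series"]}

```bash
ls; mkdir -p pics
python3 - <<'E'
from plant import get_obs, snapshot
import cv2,numpy as np
print(get_obs())
for n in("scene","top"):
    s=snapshot(n); cv2.imwrite(f"pics/{n}0.png",s["frame"][:,:,::-1]); print(n,s["mtx"],s["camera_from_world"],s["z_map"].min(),s["z_map"].max())
    np.savez(f"{n}0.npz",**s)
E
```

```text
pics
{'clock': 0.0, 'joint_pos': array([ 9.11636438e+01,  2.05935217e+01,  6.33031289e-01, -1.99563173e-02,
       -7.01357335e+01, -1.65074557e+01]), 'qvel': array([ 0.01814116, -0.0872731 , -0.02347469,  0.09911405,  0.0372238 ,
       -0.05249267]), 'tau': array([ 1.12222126e-03, -5.82722318e+01,  2.93054867e+01,  6.99725077e+00,
        6.98208998e-03, -1.50906371e-04]), 'tool_pos': array([0.17852273, 0.65056709, 0.29119392]), 'orientation': array([ 1.79902411e+02, -9.35698882e-03, -1.53506008e+01]), 'force': array([-0.43146331,  0.46711695, -0.31577183]), 'moment': array([ 0.00681194,  0.01119486, -0.00821751]), 'opening': 0.08758786222972356}
scene [[454.5349362    0.         317.19462284]
 [  0.         454.5349362  195.24133663]
 [  0.           0.           1.        ]] [[-0.58954335  0.80765842  0.01124754  0.39253757]
 [-0.64881528 -0.48179948  0.58898896  0.3729733 ]
 [ 0.48112095  0.33993695  0.80806281 -1.51558733]
 [ 0.          0.          0.          1.        ]] 0.0 3.0881014
top [[408.33655869   0.         325.01289545]
 [  0.         408.33655869 192.75274141]
 [  0.           0.           1.        ]] [[ 3.99852727e-04 -9.99986152e-01 -5.24747225e-03  1.24994113e-02]
 [ 9.80665212e-01 -6.34775192e-04  1.95691947e-01 -6.41329804e-01]
 [-1.95692568e-01 -5.22426145e-03  9.80651378e-01 -1.03559010e+00]
 [ 0.00000000e+00  0.00000000e+00  0.00000000e+00  1.00000000e+00]] 0.0 2.0986576
```

View pics/scene0.png

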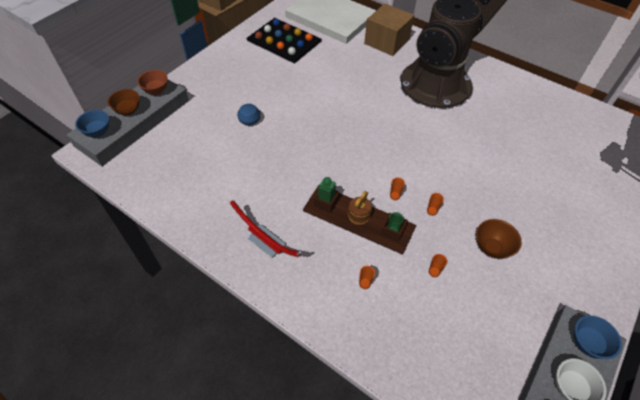

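View pics/top0.png

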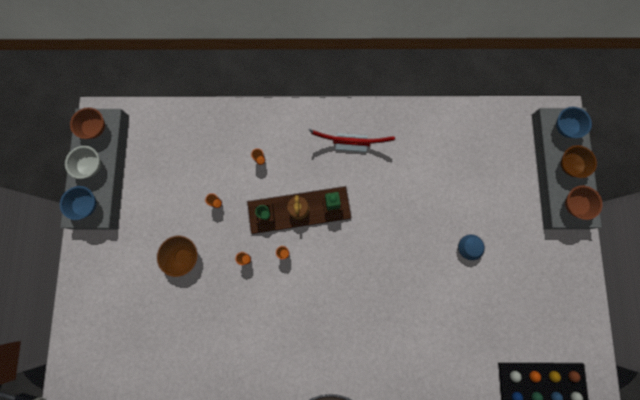

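Scene view: stand in the middle (about 360,215), decanter at (327,190), key at (360,205), tumbler at (397,222). Top view: decanter (333,200), key (298,205), tumbler (264,212). The four orange cups are distractors. Next I'll enlarge both views.

```bash
cat > h.py <<'E'
import numpy as np,cv2
def load(n): return dict(np.load(n+".npz"))
def ray(s,u,v):
    K=s["mtx"];T=s["camera_from_world"];R=T[:3,:3];c=-R.T@T[:3,3]
    d=np.array([(u-K[0,2])/K[0,0],-(v-K[1,2])/K[1,1],-1.]);return c,R.T@d
def onz(s,u,v,z):
    c,d=ray(s,u,v);return c+d*(z-c[2])/d[2]
def proj(s,p):
    T=s["camera_from_world"];q=T[:3,:3]@np.asarray(p)+T[:3,3];K=s["mtx"]
    return np.array([K[0,2]+K[0,0]*q[0]/-q[2],K[1,2]+K[1,1]*-q[1]/-q[2]])
def tri(s1,p1,s2,p2):
    c1,d1=ray(s1,*p1);c2,d2=ray(s2,*p2)
    t=np.linalg.lstsq(np.c_[d1,-d2],c2-c1,rcond=None)[0]
    a=c1+d1*t[0];b=c2+d2*t[1];return (a+b)/2,np.linalg.norm(a-b)
def pts(s):
    z=s["z_map"];v,u=np.mgrid[:400,:640];K=s["mtx"];T=s["camera_from_world"]
    q=np.stack([(u-K[0,2])/K[0,0]*z,-(v-K[1,2])/K[1,1]*z,-z],-1)
    P=(q-T[:3,3])@T[:3,:3];P[z==0]=np.nan;return P
E
python3 - <<'E'
from h import *
for n,(x,y,w,h) in {"scene":(295,165,130,95),"top":(240,175,120,70)}.items():
    s=load(n+"0");im=s["frame"][y:y+h,x:x+w,::-1]
    cv2.imwrite(f"pics/{n}0c.png",cv2.resize(im,None,fx=6,fy=6,interpolation=cv2.INTER_CUBIC))
    P=pts(s)[y:y+h,x:x+w];f=im.astype(int)
    hsv=cv2.cvtColor(im,cv2.COLOR_BGR2HSV);
    g=(hsv[...,0]>45)&(hsv[...,0]<90)&(hsv[...,1]>90)
    k,l,st,ce=cv2.connectedComponentsWithStats(g.astype(np.uint8))
    for i in range(1,k):
        if st[i,4]>15:print(n,"green",ce[i]+[x,y],st[i],np.nanpercentile(P[l==i],[2,50,98],axis=0).round(4).tolist())
    y_=(hsv[...,0]>15)&(hsv[...,0]<32)&(hsv[...,1]>100)&(hsv[...,2]>90)
    k,l,st,ce=cv2.connectedComponentsWithStats(y_.astype(np.uint8))
    for i in range(1,k):
        if st[i,4]>8:print(n,"brass",ce[i]+[x,y],st[i],np.nanpercentile(P[l==i],[2,50,98],axis=0).round(4).tolist())
E
```

```text
scene green [326.22653722 189.94174757] [ 23  13  17  24 309] [[0.6092, -0.0181, 0.0484], [0.632, 0.0016, 0.0877], [0.6397, 0.015, 0.1151]]
scene green [395.03301887 221.44339623] [ 93  48  16  19 212] [[0.5746, 0.1673, 0.0343], [0.5947, 0.1822, 0.0591], [0.607, 0.1987, 0.0751]]
scene brass [359.84848485 199.        ] [60 27 12 15 66] [[0.5889, 0.0724, 0.0615], [0.6129, 0.089, 0.1002], [0.6282, 0.0936, 0.1059]]
scene brass [362.35 205.05] [65 37  5  6 20] [[0.5947, 0.0901, 0.0632], [0.604, 0.0936, 0.0663], [0.6122, 0.0985, 0.074]]
top green [332.28767123 200.3652968 ] [ 85  17  15  18 219] [[0.6006, -0.0243, 0.0304], [0.6143, -0.006, 0.0922], [0.6369, 0.0099, 0.1172]]
top green [262.61349693 211.97546012] [ 15  30  15  15 163] [[0.5744, 0.1631, 0.0128], [0.5929, 0.1829, 0.0478], [0.6058, 0.1957, 0.0761]]
top brass [296.67368421 203.74736842] [53 20  9 17 95] [[0.5879, 0.0764, 0.0622], [0.6071, 0.0866, 0.0706], [0.6292, 0.0978, 0.1069]]
```

Run:
```python
from h import *
s=load("top0");P=pts(s)
b=s["frame"][...,::-1].copy();hsv=cv2.cvtColor(b,cv2.COLOR_BGR2HSV)
m=((b.sum(2)<260)&(P[...,2]>0.004)).astype(np.uint8); 
m[:170]=0;m[250:]=0;m[:,:235]=0;m[:,365:]=0
# points in depth: height map
Z=P[170:245,240:360,2]
for zlo,zhi,nm in((.006,.03,"base"),(.04,.055,"rim"),(.06,.07,"drum"),(.072,.083,"body"),(.085,.12,"hi")):
    k=(Z>zlo)&(Z<zhi);Q=P[170:245,240:360][k];print(nm,k.sum(),Q.mean(0) if k.sum() else"")
k=(Z>.006)
r=cv2.minAreaRect(P[170:245,240:360][k][:,:2].astype(np.float32)*1000);print(r)
```

```text
base 2422 [0.6009309  0.08760637 0.01262993]
rim 295 [0.59762533 0.09938695 0.04770071]
drum 306 [0.60294159 0.08895607 0.06536625]
body 50 [0.59521485 0.13546081 0.07501414]
hi 245 [0.61476353 0.01333386 0.09918695]
((618.3318481445312, 89.07294464111328), (189.34146118164062, 321.097900390625), 2.418052911758423)
```

View pics/scene0c.png

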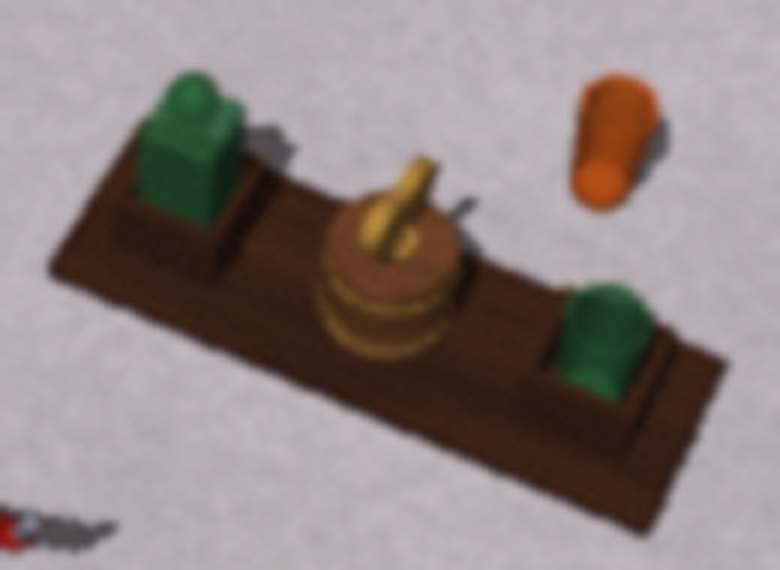

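View pics/top0c.png

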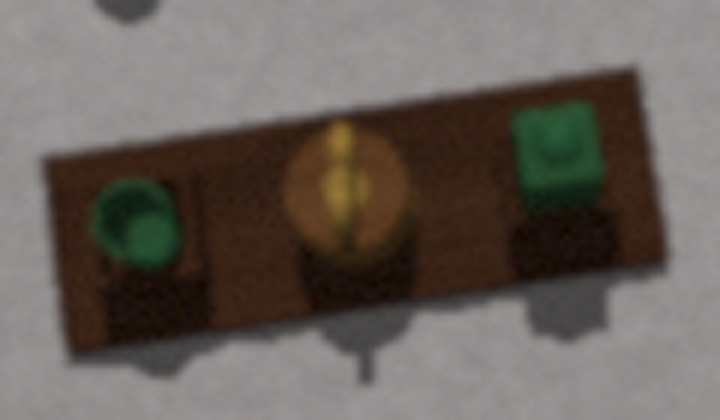

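The crops show the wing in the top crop running from about (341,125) to (347,250), the decanter's top face as a square centred near (557,145), and the base corners clearly. I'll turn these into poses.

Run:
```python
from h import *
t=load("top0");s=load("scene0")
T=lambda u,v:(240+(u+.5)/6-.5,175+(v+.5)/6-.5)
S=lambda u,v:(295+(u+.5)/6-.5,165+(v+.5)/6-.5)
bc=[onz(t,*T(*p),.012)[:2] for p in((44,158),(637,67),(667,263),(72,353))]
r=lambda a:np.round(a,4)
print("base top",r(bc),"c",r(np.mean(bc,0)))
e=[np.degrees(np.arctan2(*(bc[j]-bc[i])[::-1])) for i,j in((0,1),(3,2),(3,0),(2,1))];print("edge dirs",r(e),[r(np.linalg.norm(bc[j]-bc[i])) for i,j in((0,1),(3,2),(3,0),(2,1))])
bs=[onz(s,*S(*p),.012)[:2] for p in((48,270),(648,533),(728,362))]
print("scene base",r(bs),"c",r((bs[0]+bs[2])/2),np.degrees(np.arctan2(*(bs[1]-bs[0])[::-1])))
# wing far(+x) end/near ends top
print("wing far end tri? top(341,128), scene low end")
for p in((341,125),(347,250)):print(r(onz(t,*T(*p),.103)),r(onz(t,*T(*p),.077)))
dc=[onz(t,*T(*p),.092)[:2] for p in((512,108),(597,100),(604,180),(522,188))];print("dec",r(dc),r(np.mean(dc,0)))
print("stopper",tri(t,T(560,142),s,S(194,92)), "onz",r(onz(t,*T(560,142),.106)),r(onz(s,*S(194,92),.106)))
print("tumbler rim", [r(onz(t,*T(132,220),.074)),r(onz(s,*S(608,325),.074))])
for n,im in(("t",t),("s",s)):
    P=pts(im); k=(P[...,2]>.098)&(P[...,2]<.108)&(abs(P[...,0]-.605)<.05)&(abs(P[...,1]-.088)<.04)
    Q=P[k];print(n,len(Q),r(Q.mean(0)),r(Q.min(0)),r(Q.max(0)));A=Q[:,:2]-Q[:,:2].mean(0);w,V=np.linalg.eigh(A.T@A);print(V[:,1],np.degrees(np.arctan2(V[1,1],V[0,1])))
    k=(P[...,2]>.088)&(P[...,2]<.096)&(abs(P[...,0]-.62)<.05)&(abs(P[...,1]+.005)<.04);Q=P[k];print("decface",len(Q),r(Q.mean(0)),cv2.minAreaRect((Q[:,:2]*1000).astype(np.float32)))
```

```text
base top [[ 0.6283  0.2323]
 [ 0.6717 -0.046 ]
 [ 0.5787 -0.059 ]
 [ 0.537   0.2159]] c [0.6039 0.0858]
edge dirs [-81.1286 -81.3686  10.169    7.9696] [np.float64(0.2816), np.float64(0.278), np.float64(0.0928), np.float64(0.094)]
scene base [[ 0.6746 -0.0414]
 [ 0.6318  0.2359]
 [ 0.5387  0.222 ]] c [0.6067 0.0903] 98.76659470237541
wing far end tri? top(341,128), scene low end
[0.6264 0.0863 0.103 ] [0.6315 0.0883 0.077 ]
[0.572  0.0829 0.103 ] [0.5757 0.0849 0.077 ]
dec [[ 0.6361  0.0125]
 [ 0.6396 -0.0246]
 [ 0.6042 -0.0274]
 [ 0.6007  0.0082]] [ 0.6201 -0.0078]
stopper (array([ 0.61788406, -0.00743691,  0.10655257]), np.float64(0.0016543693961458342)) onz [ 0.6184 -0.0082  0.106 ] [ 0.6172 -0.0069  0.106 ]
tumbler rim [array([0.5895, 0.18  , 0.074 ]), array([0.5938, 0.1839, 0.074 ])]
t 50 [0.6041 0.0846 0.1023] [0.5833 0.0815 0.0987] [0.6256 0.0875 0.1073]
[-0.9999246 -0.01228  ] -179.29638988787863
decface 121 [ 0.6179 -0.0082  0.0919] ((619.7620849609375, -8.380512237548828), (34.955810546875, 35.875797271728516), 8.676087379455566)
s 49 [0.6077 0.0899 0.1014] [0.5864 0.0854 0.0982] [0.6283 0.0939 0.107 ]
[-0.99978242 -0.02085942] -178.80475664049234
decface 102 [ 0.6249 -0.0007  0.0917] ((621.1416015625, -3.5856056213378906), (34.47770309448242, 35.59108352661133), 11.091858863830566)
```

play_rows:
  series:
    - [100, 0.05, 0.038, 0, -2]
    - [100, 0.1, 0.077, 0, -4]
    - [100, 0.15, 0.115, 0, -6]
    - [100, 0.2, 0.154, 0, -8]
    - [100, 0.25, 0.192, 0, -10]
    - [100, 0.3, 0.23, 0, -12]
    - [100, 0.35, 0.269, 0, -13]
    - [100, 0.4, 0.307, 0, -14]
    - [100, 0.45, 0.345, 0, -15]
    - [100, 0.5, 0.384, 0, -16]

```text
clock: 1.1
tool_pos: [0.4812, 0.2505, 0.2921]
orientation: [-180.0, 0.0, 0.7]
force: [1.4, 0.8, 0.8]
opening: 0.088
```

```bash
cat >> h.py <<'E'
from scipy.spatial.transform import Rotation as Ro
def delta(target,yaw=None):
    from plant import get_obs
    o=get_obs();R=Ro.from_euler("xyz",o["orientation"],degrees=True).as_matrix()
    print("clock",round(o["clock"],2),"pos",o["tool_pos"].round(4),"rpy",o["orientation"].round(2),"j",o["joint_pos"].round(1),"F",o["force"].round(1),"op",round(o["opening"],4))
    print("tool delta",(R.T@(np.array(target)-o["tool_pos"])).round(4), "spin",None if yaw is None else round(-((yaw-o["orientation"][2]+180)%360-180),2))
E
python3 -c "
from h import *
delta([.605,.088,.20],1.0)"
```

```text
clock 1.1 pos [0.4812 0.2505 0.2921] rpy [-179.99    0.      0.72] j [ 48.2   8.1 -16.1  -0.  -65.8  42.5] F [1.4 0.8 0.8] op 0.088
tool delta [0.1217 0.164  0.0921] spin -0.28
```

play_rows:
  series:
    - [60, 0.03, 0.04, 0, 0]
    - [60, 0.06, 0.08, 0, 0]
    - [60, 0.09, 0.12, 0, 0]
    - [60, 0.12, 0.16, 0, 0]
    - [60, 0.122, 0.164, 0, 0]
    - [60, 0.122, 0.164, 0, 0]
    - [60, 0.122, 0.164, 0, 0]
    - [60, 0.122, 0.164, 0, 0]

```text
clock: 1.9
tool_pos: [0.6038, 0.0909, 0.2923]
orientation: [-180.0, -0.0, 0.7]
force: [-0.5, 0.9, 0.5]
opening: 0.0527
```

```bash
python3 -c "
from h import *
delta([.605,.088,.137],1.0)"
```

```text
clock 1.9 pos [0.6038 0.0909 0.2923] rpy [-179.99   -0.      0.74] j [ 26.9  14.5  -7.8  -0.  -67.6  63.9] F [-0.5  0.9  0.5] op 0.0527
tool delta [0.0011 0.0029 0.1553] spin -0.26
```

play_rows:
  series:
    - [60, 0.001, 0.003, 0.04, 0]
    - [60, 0.001, 0.003, 0.08, 0]
    - [60, 0.001, 0.003, 0.11, 0]
    - [60, 0.001, 0.003, 0.13, 0]
    - [60, 0.001, 0.003, 0.15, 0]
    - [60, 0.001, 0.003, 0.155, 0]
    - [60, 0.001, 0.003, 0.155, 0]
    - [60, 0.001, 0.003, 0.155, 0]

```text
clock: 2.7
tool_pos: [0.6059, 0.0876, 0.1384]
orientation: [-180.0, -0.1, 0.7]
force: [-0.1, 0.3, -0.6]
opening: 0.0526
```

Run:
```python
from h import *
from plant import snapshot
delta([.605,.088,.137],1.0)
for n,(x,y,w,h) in {"scene":(285,125,140,130),"top":(230,140,130,110)}.items():
    s=snapshot(n);im=s["frame"][y:y+h,x:x+w,::-1]
    cv2.imwrite(f"pics/{n}1c.png",cv2.resize(im,None,fx=4,fy=4,interpolation=cv2.INTER_CUBIC))
a=cv2.imread("pics/scene1c.png");b=cv2.imread("pics/top1c.png")
```

```text
clock 2.7 pos [0.6059 0.0876 0.1384] rpy [-1.7997e+02 -9.0000e-02  7.2000e-01] j [ 26.5  22.5 -18.4   0.  -49.   64.2] F [-0.1  0.3 -0.6] op 0.0526
tool delta [-0.0009 -0.0004  0.0014] spin -0.28
```

View pics/scene1c.png

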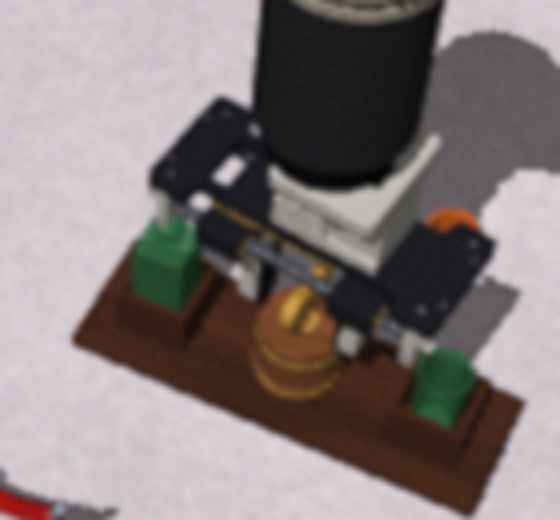

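The scene crop shows the fingers at (250,275) and (350,340), straddling the wing at (303,312). The gripper body is above the stopper. Closing now.

play_rows:
  series:
    - [0, 0, 0, 0.001, 0]
    - [0, 0, 0, 0.001, 0]
    - [0, 0, 0, 0.001, 0]
    - [0, 0, 0, 0.001, 0]
    - [0, 0, 0, 0.001, 0]
    - [0, 0, 0, 0.001, 0]
    - [0, 0, 0, 0.001, 0]
    - [0, 0, 0, 0.001, 0]

```text
clock: 3.6
tool_pos: [0.6055, 0.0867, 0.1361]
orientation: [180.0, 0.0, 0.7]
force: [-0.6, -0.5, 0.7]
opening: 0.0077
```

play_rows:
  series:
    - [0, 0, 0, 0, 5]
    - [0, 0, 0, 0, 10]
    - [0, 0, 0, 0, 15]
    - [0, 0, 0, 0, 20]
    - [0, 0, 0, 0, 25]
    - [0, 0, 0, 0, 30]
    - [0, 0, 0, 0, 35]
    - [0, 0, 0, 0, 40]
    - [0, 0, 0, 0, 45]
    - [0, 0, 0, 0, 50]

```text
clock: 4.6
tool_pos: [0.6052, 0.0863, 0.1361]
orientation: [179.9, -0.0, -49.5]
force: [-0.2, -3.4, 1.6]
opening: 0.0076
```

Run:
```python
from h import *
delta([.605,.088,.137],1.0)
from plant import get_obs;print(get_obs()["moment"])
```

```text
clock 4.6 pos [0.6052 0.0863 0.1361] rpy [ 1.7994e+02 -1.0000e-02 -4.9550e+01] j [ 26.4  22.7 -18.5   0.  -48.8  14. ] F [-0.2 -3.4  1.6] op 0.0076
tool delta [-0.0015 -0.001  -0.0009] spin -50.55
[-0.91417832  0.11647034  0.03130812]
```

play_rows:
  series:
    - [0, 0, 0, 0, 6]
    - [0, 0, 0, 0, 12]
    - [0, 0, 0, 0, 18]
    - [0, 0, 0, 0, 24]
    - [0, 0, 0, 0, 30]
    - [0, 0, 0, 0, 36]
    - [0, 0, 0, 0, 42]
    - [0, 0, 0, 0, 48]
    - [0, 0, 0, 0, 54]
    - [0, 0, 0, 0, 60]

```text
clock: 5.6
tool_pos: [0.6046, 0.0861, 0.1361]
orientation: [179.9, -0.1, -109.6]
force: [-2.7, -2.5, 2.7]
opening: 0.0076
```

play_rows:
  series:
    - [0, 0, 0, 0, 6]
    - [0, 0, 0, 0, 12]
    - [0, 0, 0, 0, 18]
    - [0, 0, 0, 0, 24]
    - [0, 0, 0, 0, 30]
    - [0, 0, 0, 0, 36]
    - [0, 0, 0, 0, 42]
    - [0, 0, 0, 0, 48]
    - [0, 0, 0, 0, 54]
    - [0, 0, 0, 0, 60]

```text
clock: 6.6
tool_pos: [0.6042, 0.0866, 0.1361]
orientation: [-180.0, -0.1, -169.6]
force: [-5.4, 0.7, 4.5]
opening: 0.0078
```

play_rows:
  series:
    - [0, 0, 0, 0, 6]
    - [0, 0, 0, 0, 12]
    - [0, 0, 0, 0, 18]
    - [0, 0, 0, 0, 24]
    - [0, 0, 0, 0, 30]
    - [0, 0, 0, 0, 36]
    - [0, 0, 0, 0, 40]
    - [0, 0, 0, 0, 45]
    - [0, 0, 0, 0, 50]
    - [0, 0, 0, 0, 50]

```text
clock: 7.6
tool_pos: [0.6044, 0.0871, 0.1361]
orientation: [-179.9, -0.1, 140.5]
force: [-4.1, 4.0, 3.9]
opening: 0.0079
```

Run:
```python
from h import *
delta([.605,.088,.137],1.0)
from plant import get_obs;print(get_obs()["moment"])
```

```text
clock 7.6 pos [0.6044 0.0871 0.1361] rpy [-1.7994e+02 -9.0000e-02  1.4048e+02] j [ 2.65e+01  2.26e+01 -1.85e+01 -1.00e-01 -4.89e+01 -1.56e+02] F [-4.1  4.   3.9] op 0.0079
tool delta [ 0.0001  0.0011 -0.0009] spin 139.48
[ 1.02658746  1.69582039 -0.03657746]
```

play_rows:
  series:
    - [50, 0, 0, 0, 0]
    - [50, 0, 0, 0, 0]
    - [50, 0, 0, 0, 0]
    - [50, 0, 0, 0, 0]
    - [50, 0, 0, 0, 0]
    - [50, 0, 0, -0.04, 0]
    - [50, 0, 0, -0.08, 0]
    - [50, 0, 0, -0.12, 0]
    - [50, 0, 0, -0.16, 0]
    - [50, 0, 0, -0.16, 0]

```text
clock: 8.6
tool_pos: [0.6078, 0.0872, 0.3029]
orientation: [179.5, 0.3, 140.7]
force: [0.1, -0.0, -0.0]
opening: 0.0438
```

Run:
```python
from h import *
from plant import snapshot
delta([.62,-.006,.2],-81.2)
for n,(x,y,w,h) in {"scene":(285,145,140,120),"top":(230,140,130,110)}.items():
    s=snapshot(n);np.savez(n+"2.npz",**s);im=s["frame"][y:y+h,x:x+w,::-1]
    cv2.imwrite(f"pics/{n}2c.png",cv2.resize(im,None,fx=5,fy=5,interpolation=cv2.INTER_CUBIC))
```

```text
clock 8.6 pos [0.6078 0.0872 0.3029] rpy [179.52   0.34 140.7 ] j [ 2.640e+01  1.420e+01 -7.000e+00  1.000e-01 -6.830e+01 -1.558e+02] F [ 0.1 -0.  -0. ] op 0.0438
tool delta [-0.0678 -0.0652  0.1027] spin -138.1
```

View pics/scene2c.png

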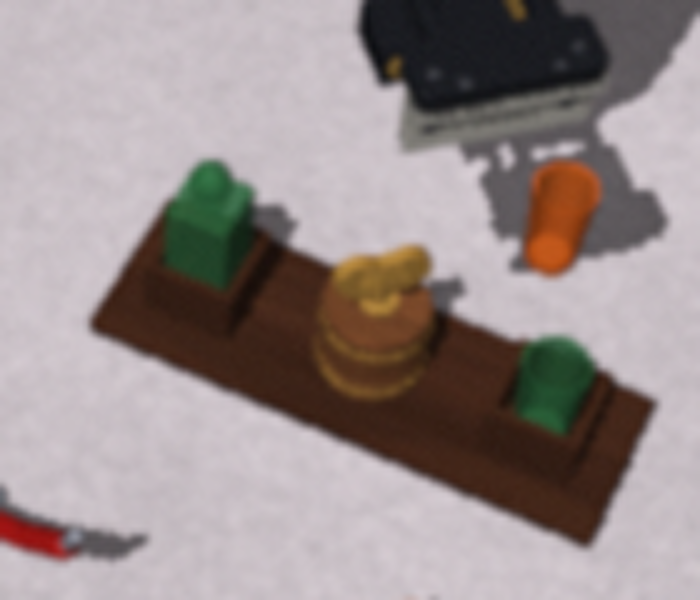

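The wing now lies from (350,275) to (425,260) in the crop, which is yaw about -40/140 and matches the 220° turn. The decanter and tumbler haven't moved. Next, the decanter.

play_rows:
  series:
    - [70, -0.017, -0.016, 0, -8]
    - [70, -0.034, -0.032, 0, -16]
    - [70, -0.051, -0.048, 0, -24]
    - [70, -0.068, -0.065, 0, -32]
    - [70, -0.068, -0.065, 0, -40]
    - [70, -0.068, -0.065, 0, -48]
    - [70, -0.068, -0.065, 0, -56]
    - [70, -0.068, -0.065, 0, -64]
    - [70, -0.068, -0.065, 0, -72]
    - [70, -0.068, -0.065, 0, -80]

```text
clock: 9.7
tool_pos: [0.6163, -0.0067, 0.2943]
orientation: [179.9, -0.1, -139.0]
force: [0.2, 0.5, -0.2]
opening: 0.0615
```

play_rows:
  series:
    - [70, 0, 0, 0, -8]
    - [70, 0, 0, 0, -16]
    - [70, 0, 0, 0, -24]
    - [70, 0, 0, 0, -32]
    - [70, 0, 0, 0, -40]
    - [70, 0, 0, 0, -48]
    - [70, 0, 0, 0, -56]
    - [70, 0, 0, 0, -58]
    - [70, 0, 0, 0, -58]
    - [70, 0, 0, 0, -58]

```text
clock: 10.7
tool_pos: [0.6165, -0.0067, 0.295]
orientation: [179.9, -0.0, -81.4]
force: [0.2, 0.7, 0.3]
opening: 0.0613
```

Run:
```python
from h import *
delta([.6195,-.0065,.129],-81.2)
t=load("top2");s=load("scene2")
S=lambda u,v:(285+(u+.5)/5-.5,145+(v+.5)/5-.5)
for q in((.6195,-.0065,.117),(.6195,-.0065,.107)): print(proj(t,q),proj(s,q),"crop",(proj(s,q)-[285,145])*5)
```

```text
clock 10.7 pos [ 0.6165 -0.0067  0.295 ] rpy [ 1.7989e+02 -1.0000e-02 -8.1430e+01] j [ 17.5  15.   -6.8  -0.  -68.3  -8.9] F [0.2 0.7 0.3] op 0.0613
tool delta [ 0.0003 -0.0033  0.166 ] spin -0.23
[332.31442157 197.02698373] [326.63986373 177.84052233] crop [208.19931867 164.20261165]
[332.2667201  197.74682078] [326.52740476 180.32690756] crop [207.63702379 176.63453778]
```

play_rows:
  series:
    - [70, 0, -0.003, 0.02, 0]
    - [70, 0, -0.003, 0.05, 0]
    - [70, 0, -0.003, 0.08, 0]
    - [70, 0, -0.003, 0.1, 0]
    - [70, 0, -0.003, 0.12, 0]
    - [70, 0, -0.003, 0.14, 0]
    - [70, 0, -0.003, 0.155, 0]
    - [70, 0, -0.003, 0.166, 0]
    - [70, 0, -0.003, 0.166, 0]
    - [70, 0, -0.003, 0.166, 0]

```text
clock: 11.7
tool_pos: [0.62, -0.0061, 0.1304]
orientation: [180.0, -0.0, -81.4]
force: [-0.5, -0.0, 0.7]
opening: 0.0614
```

play_rows:
  series:
    - [0, 0, 0, 0, 0]
    - [0, 0, 0, 0, 0]
    - [0, 0, 0, 0, 0]
    - [0, 0, 0, 0, 0]
    - [0, 0, 0, 0, 0]
    - [0, 0, 0, 0, 0]
    - [0, 0, 0, 0, 0]

```text
clock: 12.4
tool_pos: [0.6199, -0.0061, 0.1306]
orientation: [-180.0, -0.0, -81.3]
force: [-1.0, 0.4, 3.8]
opening: 0.036
```

play_rows:
  series:
    - [0, 0, 0, -0.01, 0]
    - [0, 0, 0, -0.02, 0]
    - [0, 0, 0, -0.035, 0]
    - [0, 0, 0, -0.05, 0]
    - [0, 0, 0, -0.07, 0]
    - [0, 0, 0, -0.09, 0]
    - [0, 0, 0, -0.11, 0]
    - [0, 0, 0, -0.13, 0]
    - [0, 0, 0, -0.15, 0]
    - [0, 0, 0, -0.15, 0]

```text
clock: 13.4
tool_pos: [0.621, -0.0061, 0.284]
orientation: [-179.7, 0.0, -81.3]
force: [-0.2, -0.0, -1.5]
opening: 0.0358
```

Run:
```python
from h import *
from plant import snapshot
delta([.62,-.006,.2],-81.2)
for n,(x,y,w,h) in {"scene":(245,75,180,160),"top":(230,140,150,120)}.items():
    s=snapshot(n);np.savez(n+"3.npz",**s);im=s["frame"][y:y+h,x:x+w,::-1]
    cv2.imwrite(f"pics/{n}3c.png",cv2.resize(im,None,fx=3.7,fy=3.7,interpolation=cv2.INTER_CUBIC))
```

```text
clock 13.4 pos [ 0.621  -0.0061  0.284 ] rpy [-179.67    0.    -81.32] j [ 17.5  15.7  -7.4   0.1 -66.6  -8.8] F [-0.2 -0.  -1.5] op 0.0358
tool delta [-0.0002  0.0015  0.084 ] spin -0.12
```

View pics/scene3c.png

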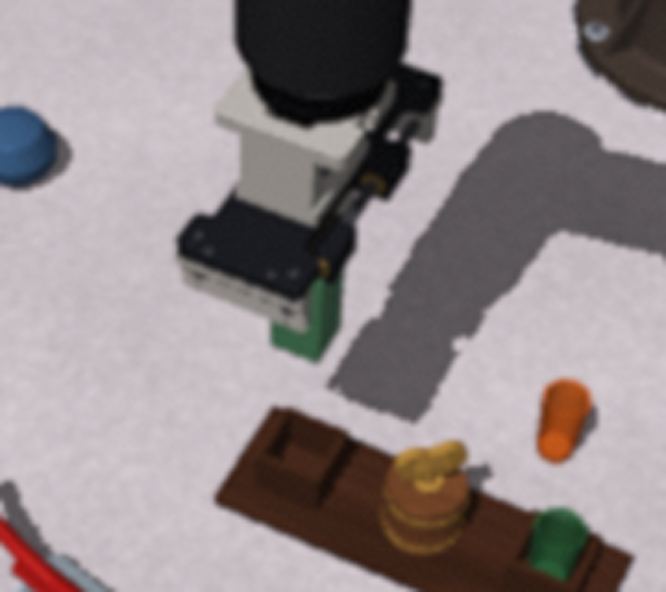

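The decanter hangs upright between the pads at (305,320), clear of its empty well at (300,450). The tumbler at (557,540) is untouched.

The rows can't tilt the tool axis, so I'll pivot the decanter about the jaw axis. I'll nudge its foot against the fixed stand's end edge, then press it lightly on the counter, without letting go.

play_rows:
  series:
    - [0, 0.025, 0, 0, 0]
    - [0, 0.05, 0, 0, 0]
    - [0, 0.075, 0, 0, 0]
    - [0, 0.1, 0, 0, 0]
    - [0, 0.1, 0, 0.03, 0]
    - [0, 0.1, 0, 0.06, 0]
    - [0, 0.1, 0, 0.09, 0]
    - [0, 0.1, 0, 0.12, 0]
    - [0, 0.1, 0, 0.14, 0]
    - [0, 0.1, 0, 0.14, 0]

```text
clock: 14.5
tool_pos: [0.632, -0.1051, 0.1355]
orientation: [179.5, 0.1, -81.4]
force: [-0.3, -0.3, -1.6]
opening: 0.0357
```

Run:
```python
from h import *
from plant import snapshot
delta([.62+.09*.153,-.006-.09*.988,.123],-81.3)
for n,(x,y,w,h) in {"scene":(245,75,180,160),"top":(280,140,150,120)}.items():
    s=snapshot(n);np.savez(n+"4.npz",**s);im=s["frame"][y:y+h,x:x+w,::-1]
    cv2.imwrite(f"pics/{n}4c.png",cv2.resize(im,None,fx=3.7,fy=3.7,interpolation=cv2.INTER_CUBIC))
```

```text
clock 14.5 pos [ 0.632  -0.1051  0.1355] rpy [ 1.7953e+02  6.0000e-02 -8.1400e+01] j [  7.9  25.2 -14.3  -0.1 -51.    0.7] F [-0.3 -0.3 -1.6] op 0.0357
tool delta [-0.0098 -0.0034  0.0124] spin -0.1
```

View pics/scene4c.png

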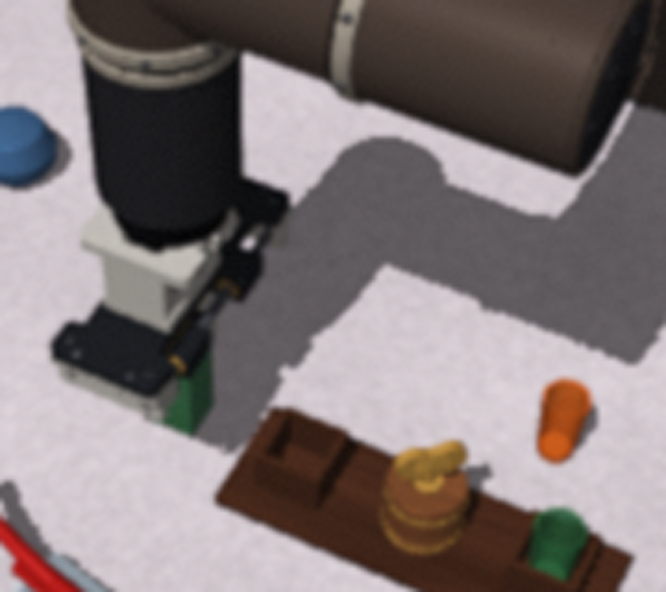

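The decanter hangs at (190,395), just off the stand's end at (235,450), with free counter below it. Now I'll lower to about 4 mm clearance and come up to the stand's end.

play_rows:
  series:
    - [0, 0, 0, 0.006, 0]
    - [0, 0, 0, 0.012, 0]
    - [0, 0, 0, 0.013, 0]
    - [0, -0.01, 0, 0.013, 0]
    - [0, -0.02, 0, 0.013, 0]
    - [0, -0.026, 0, 0.013, 0]
    - [0, -0.026, 0, 0.013, 0]
    - [0, -0.026, 0, 0.013, 0]

```text
clock: 15.4
tool_pos: [0.631, -0.0789, 0.1274]
orientation: [-180.0, -0.0, -81.3]
force: [-0.3, -0.4, -1.5]
opening: 0.0359
```

play_rows:
  series:
    - [0, -0.002, 0, 0, 0]
    - [0, -0.004, 0, 0, 0]
    - [0, -0.006, 0, 0, 0]
    - [0, -0.008, 0, 0, 0]
    - [0, -0.01, 0, 0, 0]
    - [0, -0.012, 0, 0, 0]
    - [0, -0.014, 0, 0, 0]
    - [0, -0.016, 0, 0, 0]
    - [0, -0.016, 0, 0, 0]

```text
clock: 16.3
tool_pos: [0.6285, -0.0644, 0.1278]
orientation: [180.0, -0.1, -81.3]
force: [-1.0, -5.9, 0.8]
opening: 0.0361
```

Run:
```python
from h import *
delta([.62+.06*.153,-.006-.06*.988,.123],-81.3)
```

```text
clock 16.3 pos [ 0.6285 -0.0644  0.1278] rpy [ 1.7998e+02 -9.0000e-02 -8.1320e+01] j [ 11.9  24.8 -16.3   0.1 -48.9  -3.3] F [-1.  -5.9  0.8] op 0.0361
tool delta [ 0.001  -0.0005  0.0048] spin -0.02
```

play_rows:
  series:
    - [0, 0.008, 0, 0, 0]
    - [0, 0.008, 0, 0.005, 0]
    - [0, 0.008, 0, 0.005, 0]
    - [0, 0.003, 0, 0.005, 0]
    - [0, -0.001, 0, 0.005, 0]
    - [0, -0.004, 0, 0.005, 0]
    - [0, -0.008, 0, 0.005, 0]
    - [0, -0.012, 0, 0.005, 0]
    - [0, -0.015, 0, 0.005, 0]
    - [0, -0.015, 0, 0.005, 0]

```text
clock: 17.3
tool_pos: [0.6261, -0.0489, 0.1226]
orientation: [180.0, -0.1, -81.3]
force: [0.9, -5.4, -0.6]
opening: 0.0362
```

Run:
```python
from h import *
from plant import snapshot
delta([.62+.06*.153,-.006-.06*.988,.123],-81.3)
for n,(x,y,w,h) in {"scene":(245,95,140,120),"top":(280,140,150,120)}.items():
    s=snapshot(n);np.savez(n+"5.npz",**s);im=s["frame"][y:y+h,x:x+w,::-1]
    cv2.imwrite(f"pics/{n}5c.png",cv2.resize(im,None,fx=5,fy=5,interpolation=cv2.INTER_CUBIC))
```

```text
clock 17.3 pos [ 0.6261 -0.0489  0.1226] rpy [ 1.7997e+02 -7.0000e-02 -8.1300e+01] j [ 13.4  24.9 -17.1   0.1 -48.1  -4.7] F [ 0.9 -5.4 -0.6] op 0.0362
tool delta [ 0.0167 -0.0005 -0.0004] spin 0.0
```

View pics/scene5c.png

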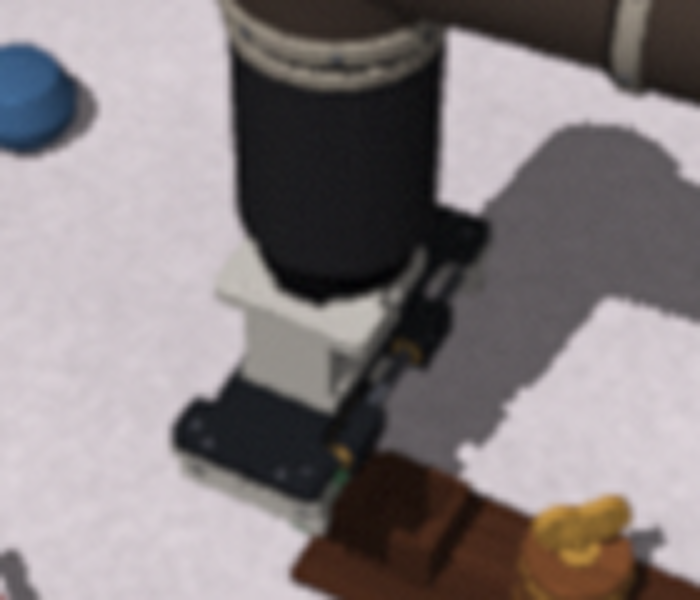

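play_rows:
  series:
    - [0, -0.002, 0, 0, 0]
    - [0, -0.004, 0, 0, 0]
    - [0, -0.006, 0, 0, 0]
    - [0, -0.008, 0, 0, 0]
    - [0, -0.01, 0, 0.001, 0]
    - [0, -0.012, 0, 0.001, 0]
    - [0, -0.014, 0, 0.002, 0]
    - [0, -0.016, 0, 0.002, 0]
    - [0, -0.017, 0, 0.002, 0]
    - [0, -0.017, 0, 0.002, 0]

```text
clock: 18.4
tool_pos: [0.6237, -0.0326, 0.1206]
orientation: [180.0, -0.1, -81.3]
force: [0.3, -7.3, -1.5]
opening: 0.0359
```

play_rows:
  series:
    - [0, 0.01, 0, -0.01, 0]
    - [0, 0.03, 0, -0.04, 0]
    - [0, 0.06, 0, -0.06, 0]
    - [0, 0.09, 0, -0.06, 0]
    - [0, 0.11, 0, -0.06, 0]
    - [0, 0.12, 0, -0.06, 0]
    - [0, 0.12, 0, -0.06, 0]
    - [0, 0.12, 0, -0.06, 0]

```text
clock: 19.2
tool_pos: [0.6417, -0.1501, 0.1802]
orientation: [180.0, 0.0, -81.4]
force: [-0.7, 0.0, -1.2]
opening: 0.0359
```

Run:
```python
from h import *
from plant import snapshot
delta([.62+.06*.153,-.006-.06*.988,.123],-81.3)
for n,(x,y,w,h) in {"scene":(215,55,140,120),"top":(280,140,150,120)}.items():
    s=snapshot(n);np.savez(n+"6.npz",**s);im=s["frame"][y:y+h,x:x+w,::-1]
    cv2.imwrite(f"pics/{n}6c.png",cv2.resize(im,None,fx=5,fy=5,interpolation=cv2.INTER_CUBIC))
```

```text
clock 19.2 pos [ 0.6417 -0.1501  0.1802] rpy [ 1.800e+02  2.000e-02 -8.136e+01] j [  3.7  23.9  -9.6  -0.  -56.5   4.9] F [-0.7  0.  -1.2] op 0.0359
tool delta [-0.0858 -0.0004  0.0573] spin -0.06
```

View pics/scene6c.png

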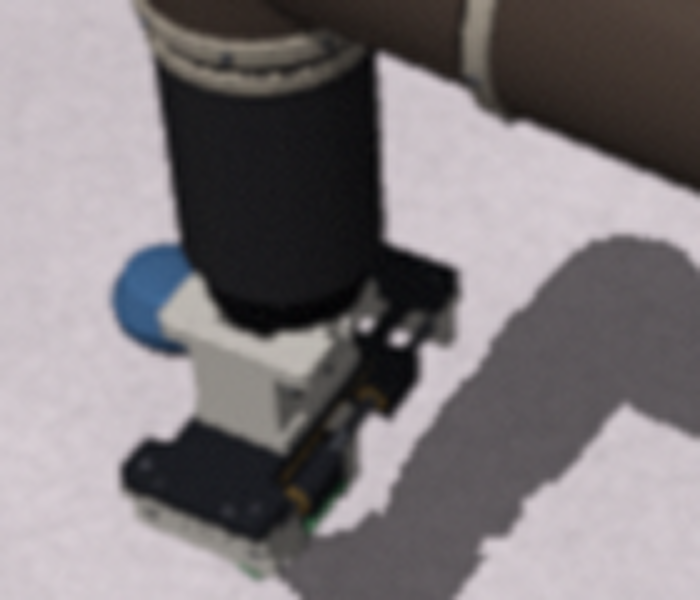

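Green shows on both sides of the jaw, at (320,510) and (255,570), so the decanter has begun to tilt, roughly 30°. Next I'll press its lower edge on the open counter while moving toward the stand. The pivot height sets the angle.

play_rows:
  series:
    - [0, 0, 0, 0.02, 0]
    - [0, 0, 0, 0.04, 0]
    - [0, 0, 0, 0.055, 0]
    - [0, 0, 0, 0.058, 0]
    - [0, 0, 0, 0.058, 0]
    - [0, 0, 0, 0.058, 0]

```text
clock: 19.9
tool_pos: [0.6424, -0.1504, 0.123]
orientation: [-179.9, -0.0, -81.3]
force: [1.0, 0.3, -1.9]
opening: 0.0357
```

play_rows:
  series:
    - [0, -0.002, 0, 0.001, 0]
    - [0, -0.005, 0, 0.002, 0]
    - [0, -0.008, 0, 0.004, 0]
    - [0, -0.011, 0, 0.006, 0]
    - [0, -0.014, 0, 0.008, 0]
    - [0, -0.016, 0, 0.009, 0]
    - [0, -0.016, 0, 0.009, 0]

```text
clock: 20.6
tool_pos: [0.6396, -0.1349, 0.1142]
orientation: [-180.0, -0.1, -81.3]
force: [-1.5, -1.8, 5.7]
opening: 0.0356
```

Contact at about 6 N, as expected. I'll carry on down to the 60° height.

play_rows:
  series:
    - [0, -0.003, 0, 0.002, 0]
    - [0, -0.006, 0, 0.004, 0]
    - [0, -0.009, 0, 0.006, 0]
    - [0, -0.012, 0, 0.008, 0]
    - [0, -0.015, 0, 0.01, 0]
    - [0, -0.018, 0, 0.012, 0]
    - [0, -0.02, 0, 0.014, 0]
    - [0, -0.022, 0, 0.0155, 0]
    - [0, -0.022, 0, 0.0155, 0]

```text
clock: 21.5
tool_pos: [0.6363, -0.1129, 0.0985]
orientation: [-180.0, -0.1, -81.3]
force: [-1.6, -0.5, 5.1]
opening: 0.0359
```

Run:
```python
from h import *
from plant import snapshot
delta([.62+.06*.153,-.006-.06*.988,.123],-81.3)
for n,(x,y,w,h) in {"scene":(215,95,140,120),"top":(280,140,150,120)}.items():
    s=snapshot(n);np.savez(n+"7.npz",**s);im=s["frame"][y:y+h,x:x+w,::-1]
    cv2.imwrite(f"pics/{n}7c.png",cv2.resize(im,None,fx=5,fy=5,interpolation=cv2.INTER_CUBIC))
```

```text
clock 21.5 pos [ 0.6363 -0.1129  0.0985] rpy [-1.7996e+02 -5.0000e-02 -8.1300e+01] j [  7.2  27.9 -15.8   0.1 -46.3   1.4] F [-1.6 -0.5  5.1] op 0.0359
tool delta [-0.0482 -0.0001 -0.0245] spin -0.0
```

View pics/scene7c.png

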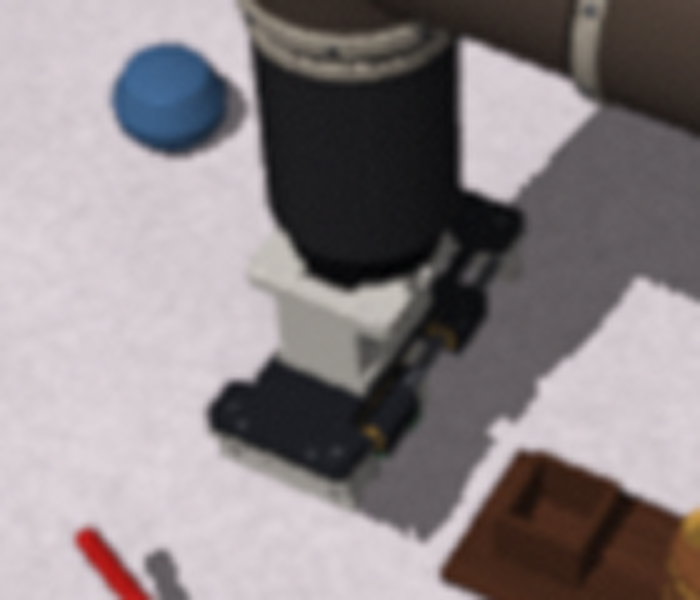

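The gripper is down off the stand end, the decanter hidden under it, and nothing else has been disturbed. Next I'll lift about 26 cm and check the tilt.

play_rows:
  series:
    - [0, 0, 0, -0.02, 0]
    - [0, 0, 0, -0.05, 0]
    - [0, 0, 0, -0.08, 0]
    - [0, 0, 0, -0.11, 0]
    - [0, 0, 0, -0.14, 0]
    - [0, 0, 0, -0.17, 0]
    - [0, 0, 0, -0.2, 0]
    - [0, 0, 0, -0.23, 0]
    - [0, 0, 0, -0.25, 0]
    - [0, 0, 0, -0.26, 0]

```text
clock: 22.6
tool_pos: [0.6364, -0.1127, 0.3596]
orientation: [-179.8, -0.0, -81.3]
force: [-0.6, 0.3, -2.6]
opening: 0.0358
```

play_rows:
  series:
    - [0, 0, 0, 0, -8]
    - [0, 0, 0, 0, -16]
    - [0, 0, 0, 0, -24]
    - [0, 0, 0, 0, -32]
    - [0, 0, 0, 0, -40]
    - [0, 0, 0, 0, -48]
    - [0, 0, 0, 0, -50]
    - [0, 0, 0, 0, -50]

```text
clock: 23.4
tool_pos: [0.6358, -0.1127, 0.3563]
orientation: [180.0, 0.1, -31.3]
force: [0.5, 0.3, -2.3]
opening: 0.0358
```

Run:
```python
from h import *
from plant import snapshot
delta([.62+.06*.153,-.006-.06*.988,.123],-81.3)
for n,(x,y,w,h) in {"scene":(200,20,160,140),"top":(280,140,150,120)}.items():
    s=snapshot(n);np.savez(n+"8.npz",**s);im=s["frame"][y:y+h,x:x+w,::-1]
    cv2.imwrite(f"pics/{n}8c.png",cv2.resize(im,None,fx=4,fy=4,interpolation=cv2.INTER_CUBIC))
    cv2.imwrite(f"pics/{n}8.png",s["frame"][...,::-1])
```

```text
clock 23.4 pos [ 0.6358 -0.1127  0.3563] rpy [ 1.7996e+02  1.0000e-01 -3.1330e+01] j [  7.2  16.1   2.6  -0.  -76.6  51.5] F [ 0.5  0.3 -2.3] op 0.0358
tool delta [-0.0298 -0.0372  0.2334] spin 49.97
```

View pics/scene8c.png

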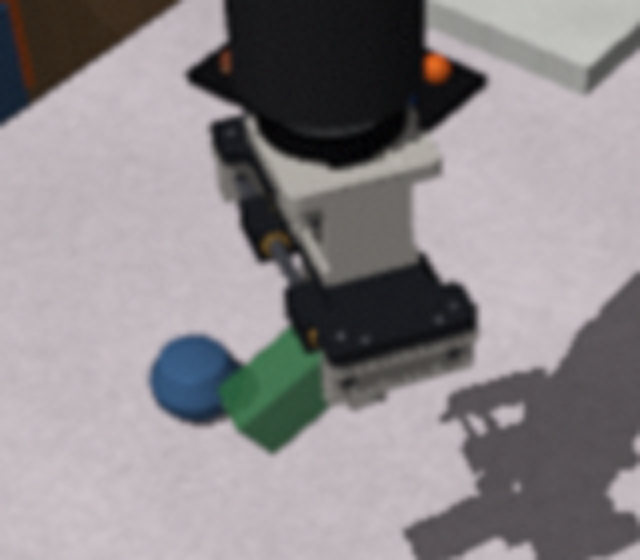

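View pics/top8.png

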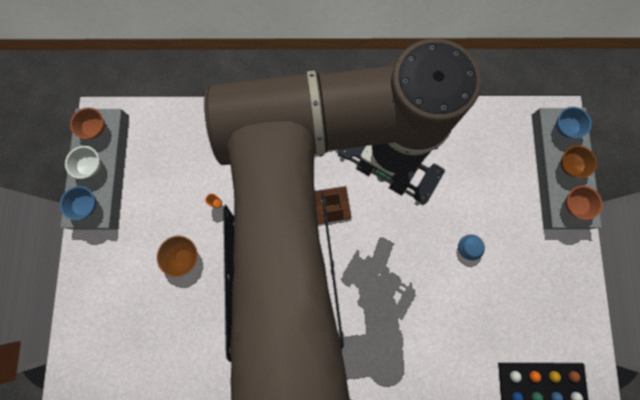

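The decanter is tilted: the scene crop shows its underside near (250,395) and its body rising toward the jaws at (310,350). I'll measure the tilt from depth and edges.

Run:
```python
from h import *
s=load("scene8");P=pts(s);im=s["frame"][...,::-1].copy();hsv=cv2.cvtColor(im,cv2.COLOR_BGR2HSV)
g=(hsv[...,0]>45)&(hsv[...,0]<90)&(hsv[...,1]>70);g[:100]=0;g[140:]=0;g[:,:250]=0;g[:,285:]=0
Q=P[g];V=hsv[...,2][g];print(len(Q),np.nanpercentile(Q,[2,50,98],axis=0).round(3).tolist())
yaw=np.radians(-31.3);tx=np.array([np.cos(yaw),np.sin(yaw),0]);ty=np.array([np.sin(yaw),-np.cos(yaw),0])
g3=np.array([.6358,-.1127,.3563-.047])
A=np.c_[(Q-g3)@tx,(Q-g3)@ty,Q[:,2]-g3[2]]*1000
ok=(abs(A)<110).all(1);A=A[ok];V=V[ok]
print("tool-frame ranges",A.min(0),A.max(0))
# normals by local plane fit over pixel neighbourhood
rng=np.random.default_rng(0);rem=A
for it in range(3):
    best=None
    for _ in range(800):
        p=rem[rng.choice(len(rem),3,False)];n=np.cross(p[1]-p[0],p[2]-p[0]);l=np.linalg.norm(n)
        if l<20:continue
        n/=l;k=abs((rem-p[0])@n)<1.5
        if best is None or k.sum()>best.sum():best=k
    B=rem[best];_,_,vt=np.linalg.svd(B-B.mean(0));n=vt[2];print(best.sum(),"n",n.round(3),"c",B.mean(0).round(1),"angle of n in x-z from horiz",np.degrees(np.arctan2(abs(n[2]),abs(n[0]))).round(1))
    rem=rem[~best]
    if len(rem)<25:break
```

```text
486 [[0.653, -0.158, 0.269], [0.679, -0.124, 0.298], [0.7, -0.105, 0.335]]
tool-frame ranges [ 20.14407774 -55.71107238 -41.15943744] [69.96479271 14.60163109 60.03061167]
222 n [0.573 0.003 0.819] c [47.1 -4.2 -6.5] angle of n in x-z from horiz 55.0
162 n [-0.002 -1.    -0.023] c [ 40.4 -19.4 -18.5] angle of n in x-z from horiz 85.0
34 n [ 0.582 -0.034  0.813] c [43.5 -3.5 -6.7] angle of n in x-z from horiz 54.4
```

The side-face fit puts the tilt at about 55°, with the grip plane square to the jaws. I'll make one short corrective press to reach 60°, about 3.5 mm lower at the same spot.

play_rows:
  series:
    - [0, 0, 0, 0, 8]
    - [0, 0, 0, 0, 16]
    - [0, 0, 0, 0, 24]
    - [0, 0, 0, 0, 32]
    - [0, 0, 0, 0, 40]
    - [0, 0, 0, 0, 48]
    - [0, 0, 0, 0, 50]
    - [0, 0, 0, 0, 50]

```text
clock: 24.3
tool_pos: [0.636, -0.1128, 0.3573]
orientation: [180.0, 0.0, -81.4]
force: [0.2, -0.5, -1.5]
opening: 0.0353
```

play_rows:
  series:
    - [0, 0, 0, 0.03, 0]
    - [0, 0, 0, 0.07, 0]
    - [0, 0, 0, 0.11, 0]
    - [0, 0, 0, 0.15, 0]
    - [0, 0, 0, 0.19, 0]
    - [0, 0, 0, 0.22, 0]
    - [0, 0, 0, 0.24, 0]
    - [0, 0, 0, 0.25, 0]
    - [0, 0, 0, 0.25, 0]
    - [0, 0, 0, 0.25, 0]

```text
clock: 25.3
tool_pos: [0.6368, -0.1129, 0.1086]
orientation: [-179.9, -0.0, -81.3]
force: [0.7, 0.2, -1.4]
opening: 0.0358
```

```bash
python3 -c "
from h import *
delta([.6363,-.1129,.095],-81.3)"
```

```text
clock 25.3 pos [ 0.6368 -0.1129  0.1086] rpy [-1.7993e+02 -2.0000e-02 -8.1310e+01] j [  7.2  27.2 -15.2   0.  -47.5   1.5] F [ 0.7  0.2 -1.4] op 0.0358
tool delta [-0.0001  0.0005  0.0136] spin -0.01
```

play_rows:
  series:
    - [0, 0, 0, 0.004, 0]
    - [0, 0, 0, 0.008, 0]
    - [0, -0.002, 0, 0.01, 0]
    - [0, -0.004, 0, 0.012, 0]
    - [0, -0.006, 0, 0.0135, 0]
    - [0, -0.008, 0, 0.0142, 0]
    - [0, -0.008, 0, 0.0142, 0]
    - [0, -0.008, 0, 0.0142, 0]

```text
clock: 26.1
tool_pos: [0.6354, -0.1048, 0.0939]
orientation: [-179.9, -0.0, -81.3]
force: [0.4, -1.3, 5.9]
opening: 0.0361
```

play_rows:
  series:
    - [0, 0, 0, -0.02, 0]
    - [0, 0, 0, -0.05, 0]
    - [0, 0, 0, -0.08, 0]
    - [0, 0, 0, -0.11, 0]
    - [0, 0, 0, -0.14, 0]
    - [0, 0, 0, -0.17, 0]
    - [0, 0, 0, -0.2, 0]
    - [0, 0, 0, -0.23, 0]
    - [0, 0, 0, -0.25, 0]
    - [0, 0, 0, -0.265, 0]

```text
clock: 27.1
tool_pos: [0.6347, -0.1042, 0.359]
orientation: [-180.0, 0.1, -81.3]
force: [1.4, -0.2, -2.2]
opening: 0.0357
```

play_rows:
  series:
    - [0, 0, 0, 0, -8]
    - [0, 0, 0, 0, -16]
    - [0, 0, 0, 0, -24]
    - [0, 0, 0, 0, -32]
    - [0, 0, 0, 0, -40]
    - [0, 0, 0, 0, -48]
    - [0, 0, 0, 0, -50]
    - [0, 0, 0, 0, -50]
    - [0, 0, 0, 0, -50]
    - [0, 0, 0, 0, -50]

```text
clock: 28.1
tool_pos: [0.6347, -0.1047, 0.3579]
orientation: [180.0, 0.1, -31.4]
force: [0.3, -0.4, -1.3]
opening: 0.0355
```

Run:
```python
from h import *
from plant import snapshot,get_obs
delta([.6363,-.1129,.095],-81.3)
s=snapshot("scene");np.savez("scene9.npz",**s);cv2.imwrite("pics/scene9.png",s["frame"][...,::-1])
o=get_obs();P=pts(s);im=s["frame"][...,::-1].copy();hsv=cv2.cvtColor(im,cv2.COLOR_BGR2HSV)
yaw=np.radians(o["orientation"][2]);tx=np.array([np.cos(yaw),np.sin(yaw),0]);ty=np.array([np.sin(yaw),-np.cos(yaw),0])
g3=o["tool_pos"]-[0,0,.047]
g=(hsv[...,0]>45)&(hsv[...,0]<90)&(hsv[...,1]>70)&(np.linalg.norm(P-g3,axis=2)<.1)
Q=P[g];A=np.c_[(Q-g3)@tx,(Q-g3)@ty,Q[:,2]-g3[2]]*1000
print(len(A),A.min(0),A.max(0),"lowest z",np.percentile(Q[:,2],1))
rng=np.random.default_rng(0);rem=A
for it in range(2):
    best=None
    for _ in range(1500):
        p=rem[rng.choice(len(rem),3,False)];n=np.cross(p[1]-p[0],p[2]-p[0]);l=np.linalg.norm(n)
        if l<20:continue
        n/=l;k=abs((rem-p[0])@n)<1.5
        if best is None or k.sum()>best.sum():best=k
    B=rem[best];_,_,vt=np.linalg.svd(B-B.mean(0));n=vt[2];print(best.sum(),"n",n.round(3),B.mean(0).round(1),"tilt if side face",np.degrees(np.arctan2(abs(n[2]),abs(n[0]))).round(1))
    rem=rem[~best]
```

```text
clock 28.1 pos [ 0.6347 -0.1047  0.3579] rpy [ 1.80e+02  5.00e-02 -3.14e+01] j [  8.   15.8   2.4  -0.  -76.7  50.6] F [ 0.3 -0.4 -1.3] op 0.0355
tool delta [0.0059 0.0061 0.2629] spin 49.9
497 [ 18.63034237 -54.14274178 -36.89572707] [72.58786412 16.01189021 57.03382118] lowest z 0.2762022760628394
213 n [ 0.525 -0.003  0.851] [47.1 -3.5 -2. ] tilt if side face 58.3
149 n [ 0.002 -1.    -0.014] [ 42.5 -19.7 -15.6] tilt if side face 82.5
```

View pics/scene9.png

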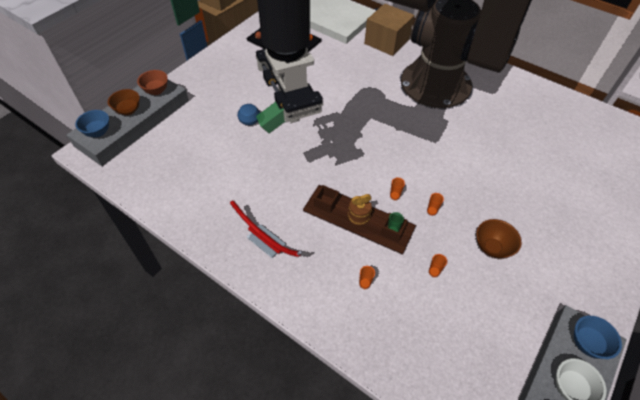

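Everything is in place: the tumbler at (397,222), all four orange cups, the bowl, paperweight and gondola. The tilt is about 58°, with the lowest point about 27 cm up. I'll hold for a second to check for creep, then hand in.

play_rows:
  series:
    - [0, 0, 0, 0, 0]
    - [0, 0, 0, 0, 0]
    - [0, 0, 0, 0, 0]
    - [0, 0, 0, 0, 0]
    - [0, 0, 0, 0, 0]
    - [0, 0, 0, 0, 0]
    - [0, 0, 0, 0, 0]
    - [0, 0, 0, 0, 0]
    - [0, 0, 0, 0, 0]
    - [0, 0, 0, 0, 0]

```text
clock: 29.15
tool_pos: [0.6349, -0.105, 0.3585]
orientation: [-180.0, -0.0, -31.3]
force: [-0.1, 0.2, -1.6]
opening: 0.0362
```

Run:
```python
from h import *
from plant import snapshot,close_job
s=snapshot("scene");a=load("scene9")
d=np.abs(s["frame"].astype(int)-a["frame"]).max(2)
print("changed px >25 overall",(d>25).sum(),"near decanter",(d[100:135,250:290]>25).sum())
b=load("scene0");d=np.abs(s["frame"].astype(int)-b["frame"]).max(2)
for n,(u,v) in dict(tumbler=(397,222),bowl=(498,238),gondola=(268,235),c1=(398,188),c2=(435,204),c3=(438,265),c4=(367,276)).items(): print(n,d[v-14:v+14,u-14:u+14].mean().round(1))
if True: print(close_job())
```

```text
changed px >25 overall 50 near decanter 10
tumbler 6.4
bowl 7.1
gondola 10.3
c1 11.1
c2 11.2
c3 11.1
c4 10.9
the job is handed in; nothing more can be done
None
```

The job is done and handed in at about 29 s of the 72 s allowed: the key is wound, and the decanter is held still in the gripper, tilted about 58°.

- **Key:** I turned it about 220° clockwise in one grip held through four short turns, with the decanter still in its well. A picture afterwards showed the wing at the angle that turn should give.
- **Decanter:** I drew it straight up out of the well.
- **Tipping:** The moves can't tilt the tool itself, so I pivoted the decanter between the pads without letting go. I nudged its foot against the fixed stand's end (about 7 N), then pressed its lower edge on the open counter (about 6 N). The first press came out at about 55°, so I pressed once more, 3–4 mm lower.

**Last checks:**
- **Pose:** A plane fitted to the decanter's side in the depth picture gave 58.3°. Press geometry suggests about 60°. The lowest visible point of the decanter was about 27 cm above the counter.
- **Stillness:** Holding for one second showed no visible creep.
- **Other glassware:** The tumbler, orange cups, bowl, paperweight and gondola look unmoved in the final view.
- **Camera disagreement:** The two cameras differed by 3–5 mm on some points. I used values between them, and both grasps fitted: 7.7 mm on the wing and 36 mm on the decanter.

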